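# Release the ratchet and pull the filter slider for rinsing

### The arm

A 7-joint arm with a two-finger parallel gripper is mounted at the origin on the work surface. World frame = base frame: x ahead of the robot, y to its left, z up, the work surface at z = 0. Lengths are in m, angles in degrees, forces in N, time in s.
With the tool pointing down it reaches from about 0.425 to 0.875 m from the base axis. Payload 4.7 kg.
Tool frame: the origin (TCP) lies midway between the tips of the shut fingers; the grasp point (between the pads) lies 19 mm behind it; z points along the fingers, y is the line along which they close (so a half turn about z gives the same grasp; the last joint's range is limited). The gripper opens to 87 mm and grips with 3 to 60 N. Pads are 19 mm wide; open, the fingers measure 117 mm over their backs; the gripper's body (75 mm by 190 mm) begins 51 mm behind the grasp point.
Start: joints at [-69.093, 18.392, -4.016, 83.108, 1.295, 78.541, -3.26], TCP at [0.223, 0.61, 0.223] pointing down, gripper open.
Joint ranges: [-163.93, 163.93], [-17.29, 119.83], [-79.2, 71.16], [3.27, 140.29], [-89.18, 269.18], [5.43, 117.66], [-154.24, 154.24]. Speed limits (degrees/s): [147.25, 147.25, 180, 180, 180, 180, 180].

### API

Orientations are given as [roll, pitch, yaw] about the fixed x, y, z axes, in that order (R = Rz(yaw) Ry(pitch) Rx(roll)).
In Python, from cell import env, viewer, boxes_of, masks_of gives the robot as it stands. The module is installed in compiled form; this text tells all that it offers.
- The arm moves only by the tool apply_moves, never from a script. Its argument "moves" is a list of rows, each a list of 7 numbers: the shift along the tool's x, y, z scaled (see below), then the turn, a rotation vector about the tool's x, y, z scaled (see below), then the opening, from 0 (shut) to 1 (fully open). A call has 1 to 20 rows; each row is the pose to reach, as a shift and turn from the pose commanded when the call began, along the tool's axes at that moment; what a row does not reach only later rows make up. The controller multiplies each number of a shift by 0.2 m and each number of a turn by 1.5 rad. A row lasts 1/10 s, in which the tool goes at most 50 mm and 8.59 degrees, less where a joint would pass 70% of its speed; a pose out of reach is approached as far as the arm can. A call with a number of a shift or a turn outside -1 to 1 is refused whole. A call with a gripper value outside its range is refused whole. The fingers move at their own pace and stop on an object; "grip_force" is the grip in N (left out, the last holds). Time passes only in rows, so rows that repeat a pose let the fingers close. It gives the time, the measured TCP pose, the force, the opening and the grip force at its end, in the units of the state.
- env.get_obs(): the state, without advancing time (a new reading comes with each control period).
- viewer.read_camera(name): name is "scene" or "top" or "wrist"; returns the picture (480x640x3 uint8, red, green, blue); there is no depth.
- viewer.get_calibration(name): a dict with "fov_y" (degrees; the focal length in pixels is half the picture's height over the tangent of half this angle, whatever the lens; pixels are square), "cx", "cy" (the principal point, pixels), "position" and "orientation" of the camera in the world. Camera axes: x right, y up, looking along -z (the intrinsics and any distortion apply to the point x, -y, -z); pixel columns grow to the right and rows downward; lengths in m; the calibration is good to about 2 mm. A picture is of the moment at which its call begins: read the wrist's pose just before it. get_calibration takes no time and is no camera call; for the wrist camera it gives the pose at the moment of the call.
- env.sign_off(): hands the job in; it is judged then, once.
Trained networks look in the newest picture that a camera, given by its name, has taken for a name from the list of things; names that differ only in an ending like _2 or _b are one class to them, and where a whole thing is asked for, a point or a joint stands for the part that bears it (a point fixed in the world has none). Each returns a list of dicts, best first, with "conf" (0 to 1); they miss things now and then, are a little off and sometimes report something else, mostly with a low value. They report only what shows in the picture. A call takes as long as a camera call. They do not tell look-alikes from the thing itself.
- boxes_of(camera, target): "location" ([column, row] in pixels, amid what is visible of it).
- masks_of(camera, target): "pixels" (480x640 bool, what is visible of it) and "location" ([column, row] in pixels, amid what is visible of it).
The state is a dict: "time_s": time; "qpos": joint angles; "joint_velocities": joint speeds; "effort": joint torques, N m; "tool_pos": TCP position; "tool_rot": TCP orientation; "force": force on the tool from outside, world axes, zero at the start; "wrist_torque": the same for the moment, N m; "grip_width": finger opening in m; "grasp_force": force on a finger pad.
Only numpy, scipy, OpenCV 4.12 (cv2) and the standard library are available. Lean on these libraries where they do the work, as an engineer would, in place of code of your own. Each camera call takes 0.05 s, during which the arm holds its last target. There are 200 camera calls.

### The job

Take the filter out of the small filter press for rinsing: flick the pawl off the ratchet wheel so that it stays off, then ease the drum back by its crank, without letting it spin, as far as it goes, so that the locking bolt leaves the filter slider. Then draw the slider straight out of its channel, keep it level all the way, and set it down gently, flat inside the shallow tray; leave the pawl off and the drum back, and do not disturb the jerrycan, the bottle, the cup or the jar.

Things in the scene. Friction and masses are not known exactly. Their poses are not given: they have to be found in the camera images.
- press: Filter press, fixed: grey base plate x -125..92, y -120..90, 12 mm thick; origin on the bench, z up. On it a bright steel housing 79 (x) x 110 (y) mm centred at x = 50, y = 0, top at z = 52 mm. On its top: a pipe stub (flange 44 mm diameter, top z = 96 mm, at x = 50, y = -30) and a blank port (32 mm diameter, top z = 68 mm, at x = 50, y = 20).
- channel_mouth (a point): Centre of the open mouth of the housing's channel, 37 mm over the bench; axes as the press: the slider comes out along +y. The channel is 63 mm wide, floor at z = 32 mm, roof at z = 44 mm, so the slider has 1.5 mm of play each side and 2 mm above. Its floor goes on 15 mm past the mouth.
- bolt_nose (a point): Nose of the steel locking bolt (14 x 10 mm) that enters a notch in the slider's -x side. A pinion on the drum draws it back along the press's -x, 18 mm per rad; it locks the slider until the drum has gone back about 0.6 rad.
- pawl (a joint): Angle of the pawl about its upright pivot: 0 = in the ratchet wheel, 0.75 = fully off, at its stop. It turns counter-clockwise seen from above as it comes off. An over-centre spring (0.11 N m at either end, 2 N at the pin; dead point at 0.375) holds it at the end it is nearer.
- pawl_pin (a point): Upright plain steel pin on the pawl for the finger, 12 mm diameter, standing from z = 58 to z = 105 mm over the bench; this point is on its axis at z = 88 mm. It moves on a circle of 50 mm radius about pawl_pivot. The pawl is a two-armed steel lever, arms 10 mm wide at z = 46..58 mm.
- pawl_pivot (a point): Point on the pawl's upright pivot axis, at z = 88 mm in free air above the pivot (metal only up to z = 60 mm).
- drum (a joint): Angle of the drum (upright axis, 8-tooth ratchet wheel of 35 mm radius at z = 46..58 mm, crank): 0 = wound tight, 1.3 = fully eased back, at its stop. It turns counter-clockwise seen from above as it is eased back; a drag brake (0.25 N m, 3 N at the knob) keeps it where it is left. While the pawl is in, a tooth stops it at about 0.25 rad.
- crank_knob (a point): Upright black crank knob, a round 20 mm diameter grip from z = 72 to z = 112 mm; this point is on its axis at z = 92 mm. The knob moves on a circle of 80 mm radius about drum_axis; the flat crank arm (14 mm wide, z = 62..72 mm) joins it to the drum's hub (15 mm radius, top at z = 76 mm).
- drum_axis (a point): Point on the drum's upright axis, at z = 92 mm in free air above the hub.
- slider_tab (a point): Centre of the slider's upright steel tab, its handle: 30 mm (slider's x) x 12 mm thick (slider's y) x 40 mm high above the plate. Axes are the slider's: y along it towards the tab, the way it is drawn out; z up. Home, there are 32 mm between tab and housing. Pinch its 12 mm thickness. It lies 65.5 mm along +y of and 25 mm above slider_mid.
- slider_mid (a point): Centre of the filter slider's plate (loose, about 0.2 kg): 60 mm (x) x 145 mm (y) x 10 mm steel frame with a dark screen on top and a notch in one long side. Axes as slider_tab. To be clear of the channel it must be drawn out about 105 mm from home.
- tray: Shallow aluminium rinse tray, fixed: outside 215 mm (its x) x 125 mm (its y), walls 5 mm thick and 16 mm high, floor 5 mm thick. Origin under its centre on the bench.
- jerrycan: Bystander: small white jerrycan, 60 x 85 mm, 161 mm high over its handle, loose. Origin under its centre.
- flask: Bystander: amber bottle with a black cap, 62 mm diameter, 150 mm high, loose. Origin under its centre.
- beaker: Bystander: steel cup, 76 mm diameter, 100 mm high, loose. Origin under its centre.
- jar: Bystander: squat glass jar with a steel lid, 48 mm diameter, 60 mm high, loose, on the bench just beside the press plate on the side where the slider comes out. Origin under its centre.
Things that resemble listed ones, but are neither listed nor needed, are in the scene too. What is shaped like the part that bears slider_tab but green or red is not meant.

How it is judged:
By the outcome, as a careful person would: the job done as asked, in the order asked, and still so for the second after the job is handed in, with the robot touching nothing.
It also fails if it takes over 72 s, if anything falls off the work surface, if the arm or the gripper's body presses on something with over 40 N, if the wrist force passes 120 N, or if a joint passes its speed limit or range.

## Working session

There is one attempt and no reset: what is moved stays moved. The work goes in short steps, Python scripts to look and compute and a tool call to move; the robot and the scene stay as the last step left them, time stands still between calls to the robot, and variables do not carry over. Pictures are saved under pics/ and viewed, at most 13 in all, crops included, and the job is handed in when it is done.

Besides the shell and the picture viewer there is one more tool, called after "Call:" by a JSON object that holds its "name" and its "arguments", one argument or row to a line. apply_moves: Moves the arm, as the interface text tells. Shifts and turns lie within -1 to 1; 1 stands for 0.2 m of shift or 1.5 rad of turn. Its arguments: {"type":"object","properties":{"moves":{"type":"array","items":{"type":"array","items":{"type":"number","minimum":-1,"maximum":1}}},"grip_force":{"type":"number"}},"required":["moves"]}

```bash
mkdir -p pics; cat > h.py <<'E'
import numpy as np, cv2
from scipy.spatial.transform import Rotation as R
from cell import env, viewer, boxes_of, masks_of
def cal(n):
    c=viewer.get_calibration(n); return c
def save(n,f):
    im=viewer.read_camera(n); cv2.imwrite('pics/'+f,im[:,:,::-1]); return im
E
python3 - <<'E'
from h import *
o=env.get_obs(); print({k:np.round(v,3) for k,v in o.items()})
for n in ['scene','top','wrist']: print(n,cal(n))
a=save('scene','s0.png'); b=save('top','t0.png')
E
```

```text
{'time_s': np.float64(0.0), 'qpos': array([-69.092,  18.438,  -4.015,  83.176,   1.296,  78.54 ,  -3.259]), 'joint_velocities': array([-0.067,  0.005,  0.063, -0.023,  0.001, -0.067, -0.011]), 'effort': array([-0.0000e+00, -4.9129e+01, -4.0400e-01, -3.1253e+01, -6.4000e-02,
        4.4000e-02,  0.0000e+00]), 'tool_pos': array([0.223, 0.61 , 0.221]), 'tool_rot': array([-1.79890e+02,  7.00000e-03,  1.59902e+02]), 'force': array([-0.424, -0.119,  0.438]), 'wrist_torque': array([0.023, 0.021, 0.061]), 'grasp_force': np.float64(0.0), 'grip_width': np.float64(0.087)}
scene {'fov_y': 57.649042518445, 'cx': 321.2697394273655, 'cy': 243.22465274398408, 'position': array([1.05714453, 0.51043986, 0.58805019]), 'orientation': array([ 56.76852643,   0.5557033 , 138.3103034 ])}
top {'fov_y': 52.72247707330763, 'cx': 322.7816717723948, 'cy': 237.57746406464742, 'position': array([ 0.36890879, -0.04972381,  1.13576214]), 'orientation': array([ 10.688097  ,  -0.82237981, -90.34750101])}
wrist {'fov_y': 69.87442851717618, 'cx': 321.8874132397843, 'cy': 245.47754214830724, 'position': array([0.1542415 , 0.63427308, 0.3831315 ]), 'orientation': array([-15.52198637,   0.19283733,  69.89854768])}
```

View pics/s0.png

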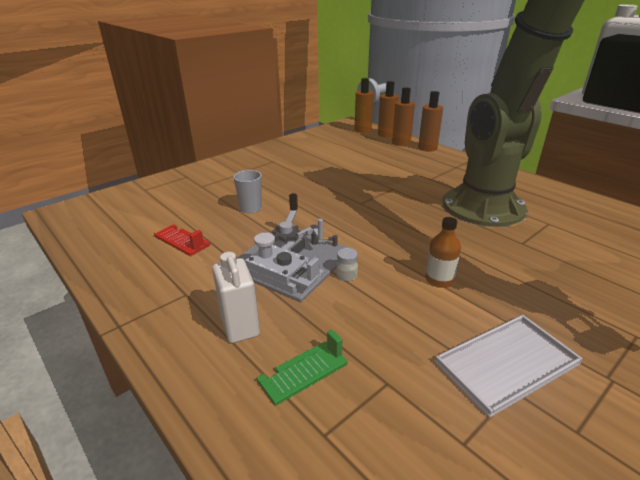

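View pics/t0.png

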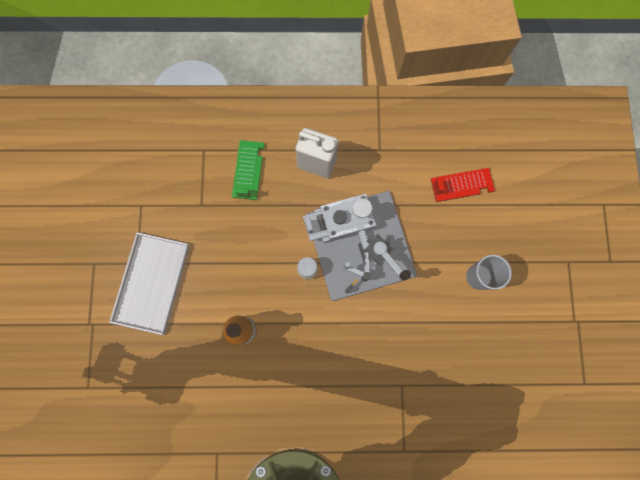

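```bash
cat >> h.py <<'E'
def KRt(n,c=None):
    c=c or cal(n); f=240/np.tan(np.radians(c['fov_y']/2))
    return f,c['cx'],c['cy'],R.from_euler('xyz',c['orientation'],degrees=True).as_matrix(),np.array(c['position'])
def back(K,px,z):
    f,cx,cy,M,p=K; px=np.atleast_2d(px)
    d=np.c_[(px[:,0]-cx)/f,-(px[:,1]-cy)/f,-np.ones(len(px))]@M.T
    return p+d*((z-p[2])/d[:,2])[:,None]
def proj(K,P):
    f,cx,cy,M,p=K; q=(np.atleast_2d(P)-p)@M
    return np.c_[cx+f*q[:,0]/-q[:,2],cy-f*q[:,1]/-q[:,2]]
E
python3 - <<'E'
from h import *
im=cv2.imread('pics/t0.png')
c=cv2.resize(im[180:310,285:435],None,fx=5,fy=4.6,interpolation=cv2.INTER_CUBIC); c=cv2.resize(im[185:305,290:430],None,fx=5,fy=5,interpolation=cv2.INTER_CUBIC)
cv2.imwrite('pics/t1.png',c)
K=KRt('top')
viewer.read_camera('top')
for n in ['press','tray','jerrycan','flask','beaker','jar','slider_tab','pawl_pin','crank_knob','pawl','drum','slider_mid']:
    for m in masks_of('top',n)[:2]:
        print(n,round(m['conf'],2),np.round(m['location']),np.round(back(K,m['location'],0.0)[0],3),m['pixels'].sum())
m=masks_of('top','tray')[0]['pixels'].astype(np.uint8)
cs,_=cv2.findContours(m,0,2); r=cv2.minAreaRect(max(cs,key=cv2.contourArea)); b=cv2.boxPoints(r)
B=back(K,b,0.016); print(B, B.mean(0), np.linalg.norm(np.diff(B,axis=0),axis=1))
E
```

```text
press 0.63 [361. 247.] [ 0.56  -0.159  0.   ] 7881
tray 0.55 [150. 283.] [0.476 0.336 0.   ] 5340
jerrycan 0.74 [317. 150.] [ 0.804 -0.055  0.   ] 1610
flask 0.72 [240. 329.] [0.37  0.125 0.   ] 803
flask 0.31 [363. 245.] [ 0.564 -0.163  0.   ] 7676
beaker 0.95 [486. 273.] [ 0.497 -0.454  0.   ] 1255
jar 0.84 [304. 269.] [ 0.507 -0.024  0.   ] 355
slider_tab 0.91 [248. 172.] [0.747 0.113 0.   ] 1394
slider_tab 0.79 [458. 183.] [ 0.718 -0.4    0.   ] 1429
crank_knob 0.69 [381. 256.] [ 0.539 -0.206  0.   ] 769
pawl 0.51 [364. 269.] [ 0.508 -0.165  0.   ] 233
drum 0.66 [383. 250.] [ 0.552 -0.21   0.   ] 728
drum 0.44 [241. 331.] [0.365 0.123 0.   ] 838
slider_mid 0.88 [314. 226.] [ 0.611 -0.047  0.   ] 499
slider_mid 0.77 [461. 185.] [ 0.712 -0.407  0.   ] 1384
[[0.3876545  0.42012551 0.016     ]
 [0.60527306 0.37036401 0.016     ]
 [0.56543909 0.24041628 0.016     ]
 [0.35024978 0.29462285 0.016     ]] [0.47715411 0.33138216 0.016     ] [0.2232354  0.13591599 0.22191168]
```

View pics/t1.png

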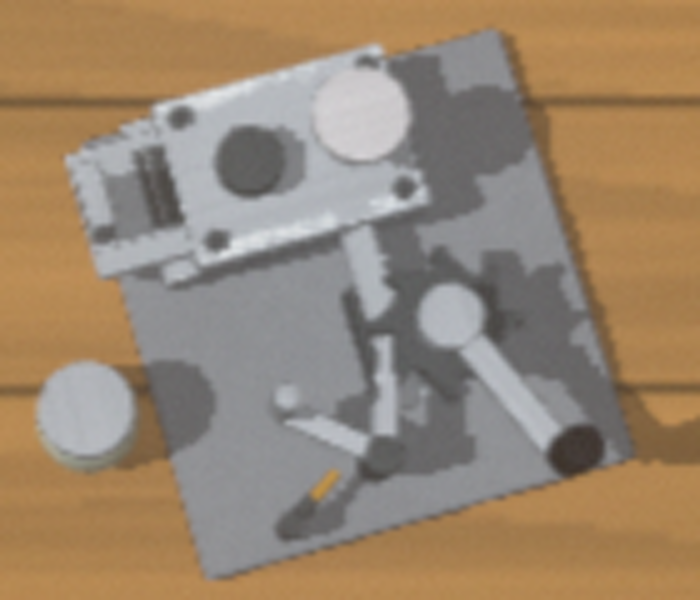

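```bash
cat >> h.py <<'E'
def go(pos,yaw=None,rp=(180,0)):
    o=env.get_obs(); p=o['tool_pos']; M=R.from_euler('xyz',o['tool_rot'],degrees=True)
    T=R.from_euler('xyz',[rp[0],rp[1],o['tool_rot'][2] if yaw is None else yaw],degrees=True)
    print('shift',np.round(M.inv().apply(np.array(pos)-p)/0.2,4),'turn',np.round((M.inv()*T).as_rotvec()/1.5,4))
def press(P,pose):
    x,y,a=pose; P=np.atleast_2d(P).astype(float)/1000; c,s=np.cos(a),np.sin(a)
    return np.c_[x+c*P[:,0]-s*P[:,1],y+s*P[:,0]+c*P[:,1],P[:,2]]
E
python3 - <<'E'
from h import *
from scipy.optimize import least_squares
K=KRt('top')
L=[(92,-120,12),(-125,-120,12),(-125,90,12),(50,-30,96),(50,20,68)]
px=np.array([(500,30),(635,458),(210,578),(362,115),(250,160)])/5+[290,185]
s=least_squares(lambda q:(proj(K,press(L,q))-px).ravel(),[.57,-.16,.25])
print(s.x,np.degrees(s.x[2]),np.round(s.fun.reshape(-1,2),1))
def pt(c,z): return back(K,np.array(c)/5+[290,185],z)[0]
for n,c,z in [('pin',(288,396),.105),('piv',(380,455),.06),('knob',(576,448),.112),('axis',(452,313),.076)]:
    w=pt(c,z); d=w[:2]-s.x[:2]; a=s.x[2]; print(n,w,1000*np.array([np.cos(a)*d[0]+np.sin(a)*d[1],-np.sin(a)*d[0]+np.cos(a)*d[1]]))
go((.37,.40,.30),110); go((.50,-.12,.30),80)
E
```

```text
[ 0.57549648 -0.13871003  0.27141439] 15.55089897582111 [[-0.1 -0.7]
 [ 0.6  0.1]
 [-0.9  0.9]
 [ 0.1 -0.1]
 [ 0.2 -0.3]]
pin [ 0.50507345 -0.11859999  0.105     ] [-62.45364597  38.25387591]
piv [ 0.48434206 -0.16226477  0.06      ] [-94.13239496   1.74551687]
knob [ 0.48136927 -0.24034879  0.112     ] [-117.93023991  -72.6830717 ]
axis [ 0.54575408 -0.19406851  0.076     ] [-43.49490671 -45.35818772]
shift [-1.05   -0.7361 -0.3869] turn [ 1.000e-04 -0.000e+00  5.806e-01]
shift [-2.5539 -2.9544 -0.3872] turn [ 1.000e-04 -1.000e-04  9.297e-01]
```

Call:
{"name": "apply_moves", "arguments": {
  "moves": [
    [-0.15,-0.1,-0.12,0,0,0.08,0.5],
    [-0.35,-0.25,-0.25,0,0,0.18,0.5],
    [-0.6,-0.4,-0.39,0,0,0.28,0.5],
    [-0.8,-0.6,-0.39,0,0,0.38,0.5],
    [-1,-0.72,-0.39,0,0,0.48,0.5],
    [-1,-0.72,-0.39,0,0,0.58,0.5],
    [-1,-0.72,-0.39,0,0,0.58,0.5]
  ]
}}

```text
time_s: 1.5
tool_pos: [0.3653, 0.4026, 0.3016]
tool_rot: [179.9, 0.0, 109.5]
force: [0.5, 0.7, 0.1]
grip_width: 0.0453
grasp_force: 0.0
```

```bash
python3 - <<'E'
from h import *
go((.46,.16,.31),100);go((.50,-.12,.30),80)
E
```

```text
shift [-1.3013  0.0423 -0.0412] turn [1.500e-03 1.000e-04 1.101e-01]
shift [-2.6879 -0.2358  0.0087] turn [ 1.500e-03 -1.000e-04  3.429e-01]
```

Call:
{"name": "apply_moves", "arguments": {
  "moves": [
    [-0.2,0,0,0,0,0.05,0.5],
    [-0.45,0,0,0,0,0.1,0.5],
    [-0.7,0,0,0,0,0.1,0.5],
    [-1,0,0,0,0,0.1,0.5]
  ]
}}

```text
time_s: 1.9
tool_pos: [0.4268, 0.2275, 0.3006]
tool_rot: [180.0, -0.0, 101.7]
force: [1.7, 0.9, 0.4]
grip_width: 0.0434
grasp_force: 0.0
```

```bash
python3 - <<'E'
from h import *
go((.47,.04,.31),90);go((.50,-.12,.30),80)
E
```

```text
shift [-0.962   0.0216 -0.0474] turn [ 0.0002 -0.0004  0.1362]
shift [-1.7758  0.0062  0.0022] turn [ 2.000e-04 -4.000e-04  2.525e-01]
```

Call:
{"name": "apply_moves", "arguments": {
  "moves": [
    [-0.25,0,0,0,0,0.05,0.4],
    [-0.5,0,0,0,0,0.1,0.4],
    [-0.75,0,0,0,0,0.14,0.4],
    [-1,0,0,0,0,0.2,0.4]
  ]
}}

```text
time_s: 2.3
tool_pos: [0.4668, 0.0314, 0.3008]
tool_rot: [179.9, -0.1, 84.3]
force: [1.7, 0.5, 0.1]
grip_width: 0.0351
grasp_force: 0.0
```

Call:
{"name": "apply_moves", "arguments": {
  "moves": [
    [-0.2,0.05,0,0,0,0.03,0.4],
    [-0.4,0.1,0,0,0,0.05,0.4],
    [-0.5,0.12,0,0,0,0.05,0.4],
    [-0.5,0.12,0,0,0,0.05,0.4],
    [-0.5,0.12,0,0,0,0.05,0.4]
  ]
}}

```text
time_s: 2.8
tool_pos: [0.4807, -0.0684, 0.3005]
tool_rot: [-180.0, -0.0, 80.1]
force: [0.2, 0.0, 0.1]
grip_width: 0.0347
grasp_force: 0.0
```

```bash
python3 - <<'E'
from h import *
o=env.get_obs();print(o['tool_pos'],o['tool_rot'],o['joint_velocities'].max())
print(cal('wrist'))
save('wrist','w0.png')
E
```

```text
[ 0.48071538 -0.06840745  0.30053561] [-1.79989790e+02 -4.69398184e-02  8.00989868e+01] 0.3710434625854298
{'fov_y': 69.87442851717618, 'cx': 321.8874132397843, 'cy': 245.47754214830724, 'position': array([0.49269568, 0.00232671, 0.46230407]), 'orientation': array([-15.51605964,  -0.01815661,  -9.90805726])}
```

View pics/w0.png

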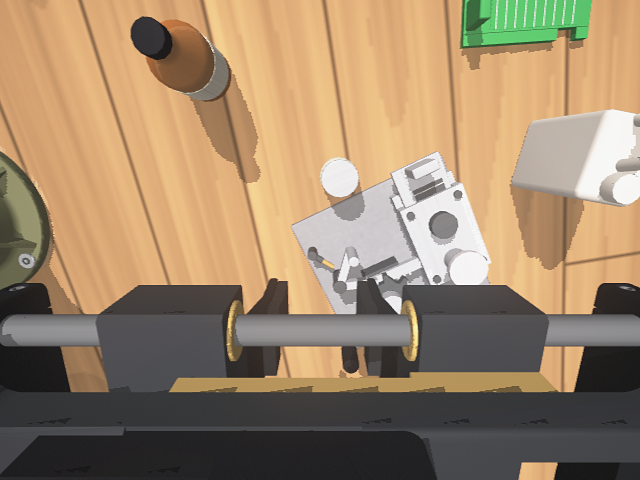

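```bash
python3 - <<'E'
from h import *
im=cv2.imread('pics/w0.png')
K=KRt('wrist'); q=(0.5755,-0.1387,0.2714)
c=cv2.resize(im[140:300,285:498],None,fx=3.7,fy=3.7,interpolation=cv2.INTER_CUBIC)
def mark(P,col):
    for u in proj(K,P): cv2.circle(c,tuple(int(v) for v in (u-[285,140])*3.7),4,col,1)
print(proj(K,press([(50,-30,96),(50,20,68)],q)))
mark(press([(-125,90,12),(50,-30,96),(50,20,68),(10.5,55,52),(89.5,55,52),(10.5,-55,52)],q),(0,0,255))
mark([(0.505,-0.1186,.105),(.4843,-.1623,.06),(.5457,-.194,.076)],(255,0,0))
cv2.imwrite('pics/w1.png',c)
E
```

```text
[[466.97067109 270.62799142]
 [443.33408854 226.19036676]]
```

View pics/w1.png

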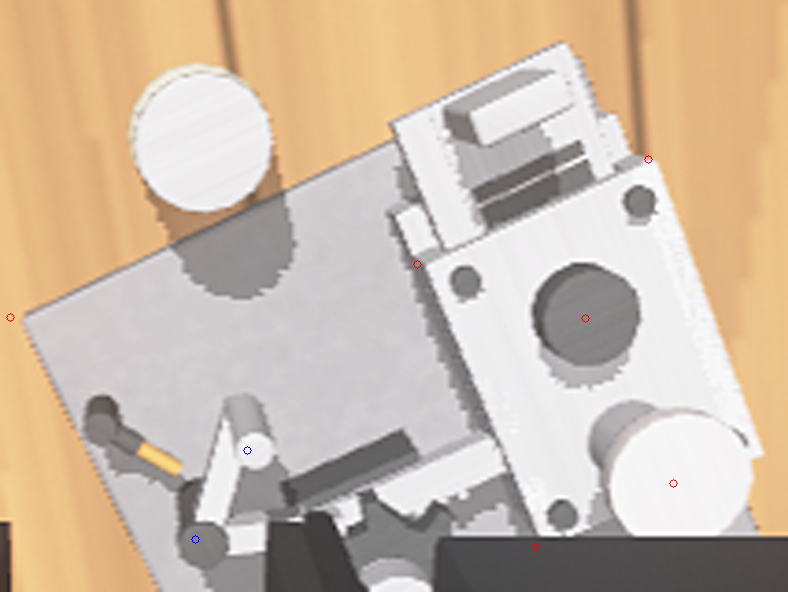

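```bash
python3 - <<'E'
from h import *
from scipy.optimize import least_squares
Kt=KRt('top');Kw=KRt('wrist')
cr=lambda c,s,o: np.array(c)/s+o
# unknown: press pose, pivot(2), pin angle, axis(2), knob angle (press frame mm), wrist/top offsets in px
L=[(92,-120,12),(-125,-120,12),(-125,90,12),(50,-30,96),(50,20,68)]
pt=cr([(500,30),(635,458),(210,578),(362,115),(250,160)],5,[290,185])
LW=[(-125,90,12),(50,-30,96),(50,20,68),(10.5,55,52),(89.5,55,52)]
pw=cr([(24,315),(680,482),(588,313),(428,262),(655,158)],3.7,[285,140])
def pts(v):
    px,py,a,dx,dy,b=v
    return [(px+50*np.cos(a),py+50*np.sin(a),105),(px,py,60)],[(dx+80*np.cos(b),dy+80*np.sin(b),112),(dx,dy,76)]
qt=cr([(288,396),(380,455),(576,448),(452,313)],5,[290,185])
qw=cr([(253,450),(203,546)],3.7,[285,140])
def f(u):
    q=u[:3]; A,B=pts(u[3:9]); ot,ow=u[9:11],u[11:13]
    r=[proj(Kt,press(L,q))-pt-ot,proj(Kw,press(LW,q))-pw-ow,proj(Kt,press(A+B,q))-qt-ot,proj(Kw,press(A,q))-qw-ow]
    return np.r_[np.vstack(r).ravel(),ot/1.0,ow/1.5]
s=least_squares(f,[.5755,-.1387,.2714,-94,2,.86,-43,-45,-2.8,0,0,0,0]);u=s.x
print(np.round(u,4)); print(np.round(s.fun.reshape(-1,2),1).tolist())
q=u[:3];A,B=pts(u[3:9])
print('world pin,piv',press(A,q),'knob,axis',press(B,q))
print('tab exp',press([(50,93,62)],q),'seen top wrist',back(Kw,cr([(525,105)],3.7,[285,140])+u[11:13],.082))
go((*press(A,q)[0,:2],.30))
E
```

```text
[ 5.76800e-01 -1.38600e-01  2.70700e-01 -9.51316e+01 -5.14800e-01
  8.82400e-01 -4.35419e+01 -4.55387e+01 -2.78950e+00  8.79000e-02
 -4.23900e-01 -9.82900e-01  3.01300e-01]
[[-0.2, -0.7], [0.4, 0.1], [-1.1, 0.7], [-0.0, -0.3], [0.1, -0.4], [-1.8, 0.1], [0.3, -0.2], [1.5, 1.0], [-0.7, 0.0], [0.2, -0.2], [0.0, 0.2], [0.9, 0.0], [0.1, 0.1], [-0.1, -0.1], [0.1, -0.0], [-0.1, -0.5], [0.1, -0.4], [-0.7, 0.2]]
world pin,piv [[ 0.50553364 -0.11880057  0.105     ]
 [ 0.48524828 -0.16450073  0.06      ]] knob,axis [[ 0.48201461 -0.24075128  0.112     ]
 [ 0.54699813 -0.19409143  0.076     ]]
tab exp [[ 0.60009223 -0.03558574  0.062     ]] seen top wrist [[ 0.60019579 -0.03528177  0.082     ]]
shift [-0.2304  0.1658  0.0023] turn [-0.0001 -0.0005  0.    ]
```

Call:
{"name": "apply_moves", "arguments": {
  "moves": [
    [-0.1,0.08,0.1,0,0,0,0.4],
    [-0.2,0.14,0.3,0,0,0,0.4],
    [-0.23,0.166,0.5,0,0,0,0.4],
    [-0.23,0.166,0.7,0,0,0,0.4],
    [-0.23,0.166,0.85,0,0,0,0.4],
    [-0.23,0.166,0.9,0,0,0,0.4],
    [-0.23,0.166,0.9,0,0,0,0.4],
    [-0.23,0.166,0.9,0,0,0,0.4]
  ]
}}

```text
time_s: 3.65
tool_pos: [0.5065, -0.1202, 0.1219]
tool_rot: [179.9, -0.0, 80.1]
force: [-0.2, -0.3, 0.5]
grip_width: 0.0348
grasp_force: 0.0
```

```bash
python3 - <<'E'
from h import *
save('wrist','w2.png')
go((.5055,-.1188,.070)); 
im=viewer.read_camera('scene'); cv2.imwrite('pics/s2.png',cv2.resize(im[170:320,220:400,::-1],None,fx=4,fy=4))
E
```

```text
shift [ 0.0072 -0.0087  0.2618] turn [ 0.002  -0.0005 -0.    ]
```

View pics/s2.png

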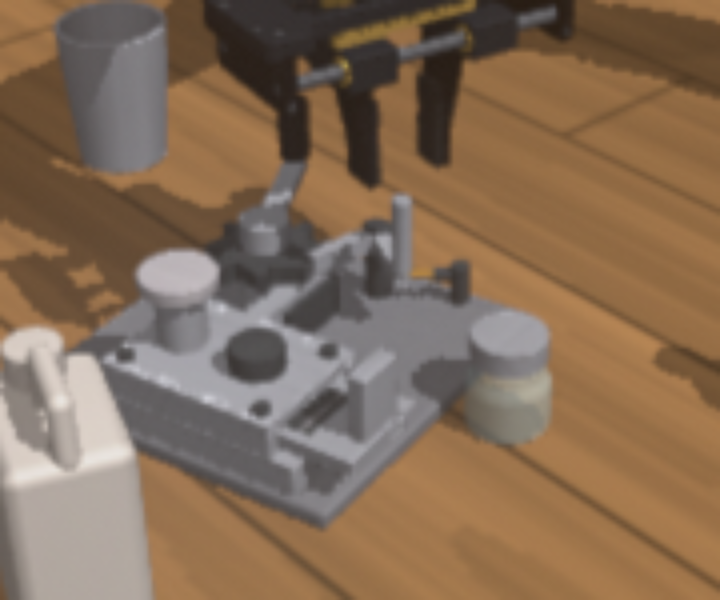

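The two fingers (tips at about 365,165 and 435,150 in the crop) straddle the pin, whose top is at (400,200). The steel tab is at (372,390), and the green and red look-alikes are outside this crop. I'll go down and grip the pin lightly.

Call:
{"name": "apply_moves", "arguments": {
  "moves": [
    [0.005,-0.008,0.06,0,0,0,0.4],
    [0.007,-0.008,0.13,0,0,0,0.4],
    [0.007,-0.008,0.2,0,0,0,0.4],
    [0.007,-0.008,0.25,0,0,0,0.4],
    [0.007,-0.008,0.25,0,0,0,0.4],
    [0.007,-0.008,0.25,0,0,0,0],
    [0.007,-0.008,0.25,0,0,0,0],
    [0.007,-0.008,0.25,0,0,0,0],
    [0.007,-0.008,0.25,0,0,0,0],
    [0.007,-0.008,0.25,0,0,0,0]
  ],
  "grip_force": 5
}}

```text
time_s: 4.75
tool_pos: [0.5052, -0.119, 0.0712]
tool_rot: [179.8, -0.0, 80.0]
force: [2.8, 0.8, -0.1]
grip_width: 0.0119
grasp_force: 5.0
```

```bash
python3 - <<'E'
from h import *
o=env.get_obs(); print(o['tool_pos'],o['force'],o['grip_width'],o['grasp_force'])
M=R.from_euler('xyz',o['tool_rot'],degrees=True)
v=np.array(o['tool_pos'][:2])-[.4852,-.1645]; print(np.hypot(*v),np.degrees(np.arctan2(v[1],v[0])))
for t in np.arange(.1,.76,.1).tolist()+[.74]:
    c,s=np.cos(t),np.sin(t); d=np.array([[c,-s],[s,c]])@v-v
    print(round(t,2),np.round(M.inv().apply([*d,0])/.2,3))
E
```

```text
[ 0.5052204  -0.11903057  0.07120053] [ 2.75647777  0.84340612 -0.12425045] 0.011897124570303067 5.0019207783043385
0.04968183695011458 66.23588567851775
0.1 [ 0.005 -0.024 -0.   ]
0.2 [ 0.007 -0.049 -0.   ]
0.3 [ 0.007 -0.074 -0.   ]
0.4 [ 0.004 -0.099 -0.   ]
0.5 [-0.001 -0.123 -0.   ]
0.6 [-0.009 -0.147 -0.   ]
0.7 [-0.019 -0.169 -0.   ]
0.74 [-0.023 -0.178 -0.001]
```

Call:
{"name": "apply_moves", "arguments": {
  "moves": [
    [0.003,-0.012,0,0,0,0,0],
    [0.005,-0.024,0,0,0,0,0],
    [0.006,-0.036,0,0,0,0,0],
    [0.007,-0.049,0,0,0,0,0],
    [0.007,-0.061,0,0,0,0,0],
    [0.007,-0.074,0,0,0,0,0],
    [0.006,-0.086,0,0,0,0,0],
    [0.004,-0.099,0,0,0,0,0],
    [0.001,-0.111,0,0,0,0,0],
    [-0.001,-0.123,0,0,0,0,0],
    [-0.005,-0.135,0,0,0,0,0],
    [-0.009,-0.147,0,0,0,0,0],
    [-0.014,-0.158,0,0,0,0,0],
    [-0.02,-0.17,0,0,0,0,0],
    [-0.023,-0.178,0,0,0,0,0],
    [-0.023,-0.178,0,0,0,0,0],
    [-0.023,-0.178,0,0,0,0,0]
  ]
}}

```text
time_s: 6.45
tool_pos: [0.4706, -0.1171, 0.0706]
tool_rot: [179.7, -0.0, 80.0]
force: [8.4, -0.0, -7.1]
grip_width: 0.0118
grasp_force: 5.0
```

```bash
python3 - <<'E'
from h import *
o=env.get_obs(); print(o['tool_pos'],o['force'],o['grip_width'],o['grasp_force'])
go((.4820,-.2408,.2)); go((.4820,-.2408,.085))
E
```

```text
[ 0.47059703 -0.11711753  0.07058928] [ 8.42000739 -0.01076486 -7.09530284] 0.011849237280506908 5.0168753787875175
shift [-0.5988  0.1672 -0.6464] turn [ 0.0039 -0.0004 -0.    ]
shift [-0.5991  0.1638 -0.0714] turn [ 0.0039 -0.0004 -0.    ]
```

Call:
{"name": "apply_moves", "arguments": {
  "moves": [
    [0,0,0,0,0,0,0.4],
    [0,0,0,0,0,0,0.4],
    [0,0,0,0,0,0,0.4],
    [0,0,0,0,0,0,0.4],
    [0,0,-0.1,0,0,0,0.4],
    [0,0,-0.25,0,0,0,0.5],
    [0,0,-0.4,0,0,0,0.5],
    [-0.2,0.06,-0.4,0,0,0,0.5],
    [-0.4,0.12,-0.4,0,0,0,0.5],
    [-0.6,0.165,-0.4,0,0,0,0.5],
    [-0.6,0.165,-0.4,0,0,0,0.5],
    [-0.6,0.165,-0.4,0,0,0,0.5]
  ]
}}

```text
time_s: 7.65
tool_pos: [0.4788, -0.2424, 0.1502]
tool_rot: [-179.9, 0.0, 79.8]
force: [0.2, 0.3, -0.0]
grip_width: 0.0435
grasp_force: 0.0
```

```bash
python3 - <<'E'
from h import *
go((.4820,-.2408,.085)); 
im=viewer.read_camera('wrist'); cv2.imwrite('pics/w3.png',cv2.resize(im[:330,150:500,::-1],None,fx=1.8,fy=1.8))
im=viewer.read_camera('scene'); cv2.imwrite('pics/s3.png',cv2.resize(im[170:320,220:400,::-1],None,fx=4,fy=4))
E
```

```text
shift [0.011  0.0145 0.326 ] turn [-0.0008  0.0001 -0.    ]
```

View pics/s3.png

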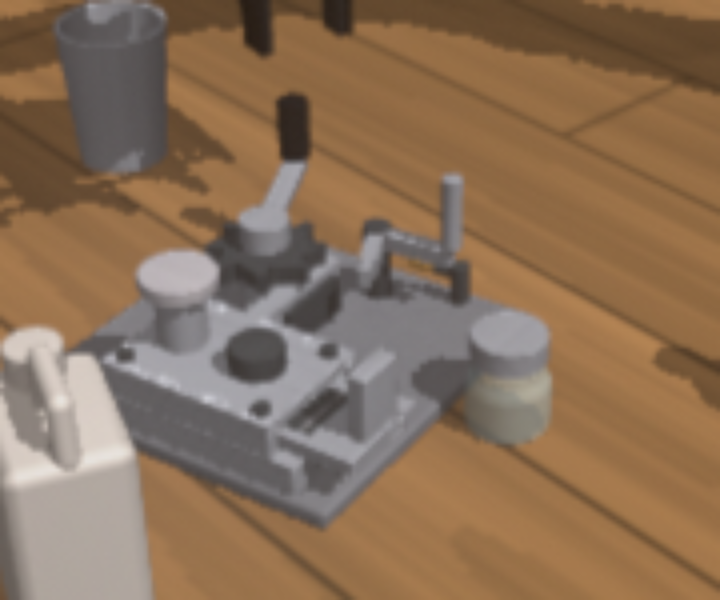

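The pawl has moved off and stays there (pin now at 450,200 in the crop). The fingers are above the black knob (293,125). Next I grip the knob.

Call:
{"name": "apply_moves", "arguments": {
  "moves": [
    [0.011,0.0145,0.05,0,0,0,0.5],
    [0.011,0.0145,0.12,0,0,0,0.5],
    [0.011,0.0145,0.2,0,0,0,0.5],
    [0.011,0.0145,0.28,0,0,0,0.5],
    [0.011,0.0145,0.325,0,0,0,0.5],
    [0.011,0.0145,0.325,0,0,0,0.5],
    [0.011,0.0145,0.325,0,0,0,0],
    [0.011,0.0145,0.325,0,0,0,0],
    [0.011,0.0145,0.325,0,0,0,0],
    [0.011,0.0145,0.325,0,0,0,0]
  ],
  "grip_force": 15
}}

```text
time_s: 8.75
tool_pos: [0.4845, -0.2398, 0.0863]
tool_rot: [179.8, -0.0, 80.0]
force: [2.5, 1.0, -4.0]
grip_width: 0.0191
grasp_force: 15.6
```

```bash
python3 - <<'E'
from h import *
o=env.get_obs(); print(o['tool_pos'],o['force'],o['grip_width'],o['grasp_force'])
M=R.from_euler('xyz',o['tool_rot'],degrees=True)
v=np.array(o['tool_pos'][:2])-[.5470,-.1941]; print(np.hypot(*v),np.degrees(np.arctan2(v[1],v[0])))
v=v/np.hypot(*v)*.08
for t in np.arange(.08,1.33,.08):
    c,s=np.cos(t),np.sin(t); d=np.array([[c,-s],[s,c]])@v-v
    print(round(t,2),np.round(M.inv().apply([*d,0])/.2,3).tolist())
E
```

```text
[ 0.48454321 -0.23979481  0.08626628] [ 2.48856804  0.96206184 -3.95186271] 0.01908383841219615 15.622752362396568
0.07738777159110578 -143.80994757914286
0.08 [-0.021, 0.024, 0.0]
0.16 [-0.04, 0.05, 0.0]
0.24 [-0.058, 0.077, 0.0]
0.32 [-0.072, 0.105, 0.0]
0.4 [-0.085, 0.134, 0.0]
0.48 [-0.095, 0.165, 0.001]
0.56 [-0.103, 0.196, 0.001]
0.64 [-0.108, 0.227, 0.001]
0.72 [-0.111, 0.259, 0.001]
0.8 [-0.111, 0.291, 0.001]
0.88 [-0.109, 0.323, 0.001]
0.96 [-0.104, 0.355, 0.001]
1.04 [-0.096, 0.386, 0.001]
1.12 [-0.086, 0.416, 0.002]
1.2 [-0.074, 0.446, 0.002]
1.28 [-0.059, 0.474, 0.002]
```

Call:
{"name": "apply_moves", "arguments": {
  "moves": [
    [-0.011,0.012,0,0,0,0,0],
    [-0.021,0.024,0,0,0,0,0],
    [-0.031,0.037,0,0,0,0,0],
    [-0.04,0.05,0,0,0,0,0],
    [-0.049,0.063,0,0,0,0,0],
    [-0.058,0.077,0,0,0,0,0],
    [-0.065,0.091,0,0,0,0,0],
    [-0.072,0.105,0,0,0,0,0],
    [-0.079,0.12,0,0,0,0,0],
    [-0.085,0.134,0,0,0,0,0],
    [-0.09,0.15,0,0,0,0,0],
    [-0.095,0.165,0,0,0,0,0],
    [-0.099,0.18,0,0,0,0,0],
    [-0.103,0.196,0,0,0,0,0],
    [-0.106,0.211,0,0,0,0,0],
    [-0.108,0.227,0,0,0,0,0],
    [-0.108,0.227,0,0,0,0,0]
  ]
}}

```text
time_s: 10.45
tool_pos: [0.5214, -0.2721, 0.0861]
tool_rot: [-179.8, 0.2, 79.9]
force: [-5.0, -2.2, 6.1]
grip_width: 0.019
grasp_force: 15.0
```

```bash
python3 - <<'E'
from h import *
o=env.get_obs(); print(o['tool_pos'],o['force'],o['grip_width'],o['grasp_force'])
M=R.from_euler('xyz',o['tool_rot'],degrees=True)
v=np.array(o['tool_pos'][:2])-[.5470,-.1941]; print(np.hypot(*v),np.degrees(np.arctan2(v[1],v[0])))
a=np.radians(-143.81)
for t in np.arange(.68,1.33,.04):
    d=np.array([.5470,-.1941])+.08*np.array([np.cos(a+t),np.sin(a+t)])-o['tool_pos'][:2]
    print(round(t,2),np.round(M.inv().apply([*d,0])/.2,3).tolist())
E
```

```text
[ 0.52137567 -0.27211216  0.08611737] [-4.97851118 -2.17292116  6.05565255] 0.019048302542028116 14.983966494910419
0.08211275105048203 -108.18358230029399
0.68 [0.008, 0.025, -0.0]
0.72 [0.007, 0.041, -0.0]
0.76 [0.006, 0.057, -0.0]
0.8 [0.007, 0.073, -0.0]
0.84 [0.008, 0.089, -0.0]
0.88 [0.009, 0.104, -0.0]
0.92 [0.011, 0.12, -0.0]
0.96 [0.014, 0.136, -0.001]
1.0 [0.018, 0.152, -0.001]
1.04 [0.022, 0.167, -0.001]
1.08 [0.026, 0.182, -0.001]
1.12 [0.032, 0.198, -0.001]
1.16 [0.038, 0.212, -0.001]
1.2 [0.044, 0.227, -0.001]
1.24 [0.051, 0.241, -0.001]
1.28 [0.059, 0.255, -0.001]
1.32 [0.067, 0.269, -0.001]
```

Call:
{"name": "apply_moves", "arguments": {
  "moves": [
    [0,0.016,0,0,0,0,0],
    [0,0.032,0,0,0,0,0],
    [0,0.048,0,0,0,0,0],
    [0,0.064,0,0,0,0,0],
    [0.002,0.08,0,0,0,0,0],
    [0.004,0.096,0,0,0,0,0],
    [0.006,0.112,0,0,0,0,0],
    [0.009,0.128,0,0,0,0,0],
    [0.013,0.144,0,0,0,0,0],
    [0.017,0.159,0,0,0,0,0],
    [0.021,0.174,0,0,0,0,0],
    [0.027,0.19,0,0,0,0,0],
    [0.033,0.204,0,0,0,0,0],
    [0.039,0.219,0,0,0,0,0],
    [0.046,0.233,0,0,0,0,0],
    [0.054,0.247,0,0,0,0,0],
    [0.057,0.253,0,0,0,0,0],
    [0.057,0.253,0,0,0,0,0],
    [0.057,0.253,0,0,0,0,0]
  ]
}}

```text
time_s: 12.35
tool_pos: [0.5735, -0.2699, 0.086]
tool_rot: [-179.9, 0.2, 79.9]
force: [-4.8, -2.2, 4.4]
grip_width: 0.0198
grasp_force: 15.0
```

```bash
python3 - <<'E'
from h import *
o=env.get_obs(); print(o['tool_pos'],o['force'],o['grip_width'],o['grasp_force'])
v=np.array(o['tool_pos'][:2])-[.5470,-.1941]; print(np.hypot(*v),np.degrees(np.arctan2(v[1],v[0]))+143.8)
E
```

```text
[ 0.5734611  -0.26986181  0.08602406] [-4.83361124 -2.22745355  4.39224176] 0.019784354453910462 14.993577464483678
0.08024987081759574 73.05262530047183
```

Call:
{"name": "apply_moves", "arguments": {
  "moves": [
    [0.005,0.01,0,0,0,0,0],
    [0.01,0.02,0,0,0,0,0],
    [0.015,0.028,0,0,0,0,0],
    [0.015,0.028,0,0,0,0,0],
    [0.015,0.028,0,0,0,0,0]
  ]
}}

```text
time_s: 12.85
tool_pos: [0.5748, -0.2697, 0.0859]
tool_rot: [-179.4, 0.3, 79.7]
force: [-13.0, -3.9, 9.9]
grip_width: 0.0194
grasp_force: 15.0
```

Call:
{"name": "apply_moves", "arguments": {
  "moves": [
    [0.01,0.02,0,0,0,0,0.3],
    [0.01,0.02,0,0,0,0,0.4],
    [0.01,0.02,0,0,0,0,0.4],
    [0.01,0.02,0,0,0,0,0.4],
    [0.01,0.02,-0.1,0,0,0,0.4],
    [0.01,0.02,-0.25,0,0,0,0.4],
    [0.01,0.02,-0.45,0,0,0,0.4],
    [0.01,0.02,-0.65,0,0,0,0.4],
    [0.01,0.02,-0.65,0,0,0,0.4]
  ]
}}

```text
time_s: 13.75
tool_pos: [0.5884, -0.266, 0.2219]
tool_rot: [179.4, 0.1, 79.9]
force: [0.1, -0.1, -0.4]
grip_width: 0.0352
grasp_force: 0.0
```

```bash
python3 - <<'E'
from h import *
go((.6001,-.0356,.20),15.5); go((.6001,-.15,.20),45.5)
K=KRt('scene'); im=viewer.read_camera('scene'); cv2.imwrite('pics/s4.png',cv2.resize(im[170:320,220:400,::-1],None,fx=4,fy=4))
E
```

```text
shift [ 1.1447 -0.1446  0.1055] turn [ 0.0066 -0.0023  0.7499]
shift [ 0.5815 -0.0448  0.1077] turn [ 0.0067 -0.0005  0.4008]
```

View pics/s4.png

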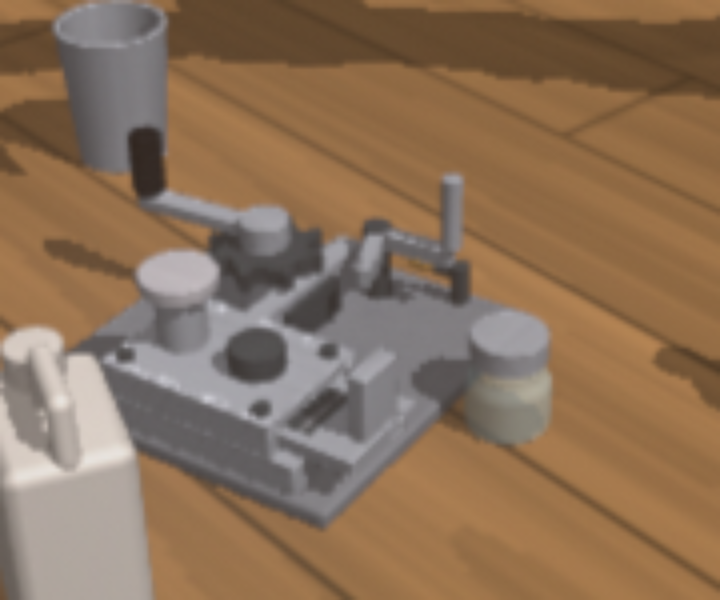

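The crank is fully back (knob at 147,160), the pawl is still off (pin at 450,200), and the tab is at (372,390). Now to the tab.

Call:
{"name": "apply_moves", "arguments": {
  "moves": [
    [0.1,-0.02,0,0,0,0.08,0.33],
    [0.25,-0.04,0,0,0,0.17,0.33],
    [0.45,-0.07,0,0,0,0.26,0.33],
    [0.65,-0.1,0,0,0,0.35,0.33],
    [0.85,-0.13,0,0,0,0.44,0.33],
    [1,-0.145,0,0,0,0.53,0.33],
    [1,-0.145,0,0,0,0.62,0.33],
    [1,-0.145,0,0,0,0.7,0.33],
    [1,-0.145,0,0,0,0.75,0.33],
    [1,-0.145,0,0,0,0.75,0.33],
    [1,-0.145,0,0,0,0.75,0.33]
  ]
}}

```text
time_s: 14.9
tool_pos: [0.5917, -0.0615, 0.2146]
tool_rot: [-180.0, 0.1, 15.6]
force: [0.9, 0.7, -0.0]
grip_width: 0.0286
grasp_force: 0.0
```

```bash
python3 - <<'E'
from h import *
go((.6001,-.0356,.11),15.5)
E
```

```text
shift [ 0.0763 -0.1131  0.5229] turn [-0.0001  0.0011  0.0014]
```

Call:
{"name": "apply_moves", "arguments": {
  "moves": [
    [0.04,-0.06,0.05,0,0,0,0.33],
    [0.076,-0.113,0.2,0,0,0,0.33],
    [0.076,-0.113,0.35,0,0,0,0.33],
    [0.076,-0.113,0.5,0,0,0,0.33],
    [0.076,-0.113,0.57,0,0,0,0.33],
    [0.076,-0.113,0.57,0,0,0,0.33],
    [0.076,-0.113,0.57,0,0,0,0.33]
  ]
}}

```text
time_s: 15.6
tool_pos: [0.6014, -0.0356, 0.1022]
tool_rot: [180.0, -0.1, 15.5]
force: [-0.2, -0.3, 0.4]
grip_width: 0.0285
grasp_force: 0.0
```

```bash
python3 - <<'E'
from h import *
go((.6001,-.0356,.048),15.5)
im=viewer.read_camera('wrist'); a=cv2.resize(im[120:420,200:440,::-1],(480,600))
im=viewer.read_camera('scene'); b=cv2.resize(im[200:300,270:320+0,::-1],(300,600)); cv2.imwrite('pics/s5.png',np.hstack([a,b]))
E
```

```text
shift [-0.0068 -0.0017  0.2711] turn [ 0.0002 -0.0006  0.0003]
```

View pics/s5.png

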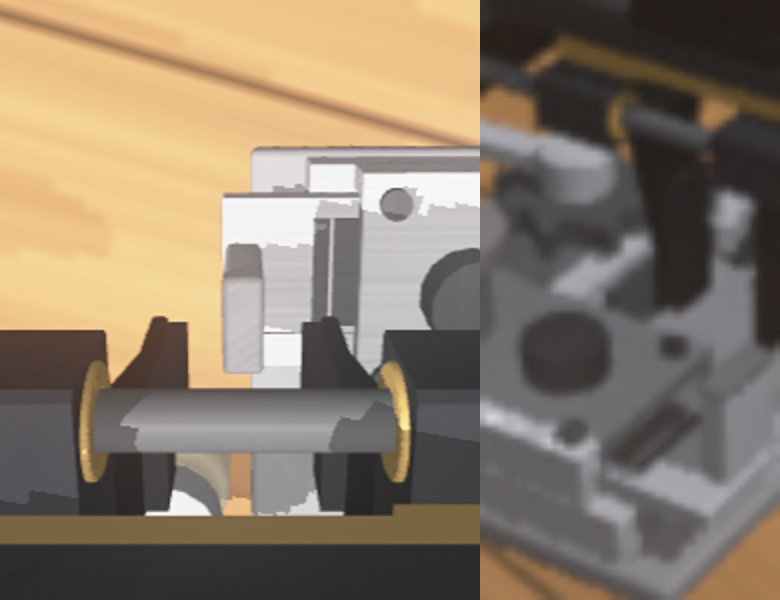

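The tab (243,320) sits centrally between the fingers (inner faces at about 188 and 302), and the jar (195,490) is clear of them. Descend and grip.

Call:
{"name": "apply_moves", "arguments": {
  "moves": [
    [-0.005,0,0.06,0,0,0,0.33],
    [-0.006,0,0.12,0,0,0,0.33],
    [-0.006,0,0.18,0,0,0,0.33],
    [-0.006,0,0.24,0,0,0,0.33],
    [-0.006,0,0.265,0,0,0,0.33],
    [-0.006,0,0.265,0,0,0,0.33],
    [-0.006,0,0.265,0,0,0,0],
    [-0.006,0,0.265,0,0,0,0],
    [-0.006,0,0.265,0,0,0,0],
    [-0.006,0,0.265,0,0,0,0],
    [-0.006,0,0.265,0,0,0,0]
  ],
  "grip_force": 30
}}

```text
time_s: 16.8
tool_pos: [0.6001, -0.0358, 0.0491]
tool_rot: [-180.0, -0.1, 15.5]
force: [0.4, 0.3, 2.2]
grip_width: 0.0118
grasp_force: 30.0
```

```bash
python3 - <<'E'
from h import *
o=env.get_obs(); print({k:np.round(o[k],4) for k in ['tool_pos','tool_rot','force','wrist_torque','grip_width','grasp_force']})
E
```

```text
{'tool_pos': array([ 0.6001, -0.0358,  0.0491]), 'tool_rot': array([-1.799998e+02, -6.380000e-02,  1.552720e+01]), 'force': array([0.3696, 0.287 , 2.219 ]), 'wrist_torque': array([-0.0366,  0.1392, -0.0023]), 'grip_width': np.float64(0.0118), 'grasp_force': np.float64(29.9968)}
```

Call:
{"name": "apply_moves", "arguments": {
  "moves": [
    [0,-0.015,0,0,0,0,0],
    [0,-0.03,0,0,0,0,0],
    [0,-0.05,0,0,0,0,0],
    [0,-0.07,0,0,0,0,0],
    [0,-0.09,0,0,0,0,0],
    [0,-0.11,0,0,0,0,0],
    [0,-0.13,0,0,0,0,0],
    [0,-0.15,0,0,0,0,0]
  ]
}}

```text
time_s: 17.6
tool_pos: [0.5918, -0.0069, 0.0488]
tool_rot: [180.0, -0.0, 15.5]
force: [0.4, -3.5, 3.2]
grip_width: 0.0116
grasp_force: 30.0
```

Call:
{"name": "apply_moves", "arguments": {
  "moves": [
    [0,-0.03,0,0,0,0,0],
    [0,-0.06,0,0,0,0,0],
    [0,-0.09,0,0,0,0,0],
    [0,-0.12,0,0,0,0,0],
    [0,-0.15,0,0,0,0,0],
    [0,-0.18,0,0,0,0,0],
    [0,-0.21,0,0,0,0,0],
    [0,-0.24,0,0,0,0,0],
    [0,-0.27,0,0,0,0,0],
    [0,-0.3,0,0,0,0,0],
    [0,-0.33,0,0,0,0,0],
    [0,-0.36,0,0,0,0,0],
    [0,-0.39,0,0,0,0,0],
    [0,-0.42,0,0,0,0,0],
    [0,-0.45,0,0,0,0,0],
    [0,-0.48,0,0,0,0,0],
    [0,-0.51,0,0,0,0,0],
    [0,-0.52,0,0,0,0,0],
    [0,-0.52,0,0,0,0,0]
  ]
}}

```text
time_s: 19.5
tool_pos: [0.5635, 0.0939, 0.0484]
tool_rot: [-180.0, 0.0, 15.6]
force: [0.2, 0.6, -1.9]
grip_width: 0.0117
grasp_force: 30.0
```

```bash
python3 - <<'E'
from h import *
o=env.get_obs(); print({k:np.round(o[k],4) for k in ['tool_pos','tool_rot','force','wrist_torque','grip_width','grasp_force']})
# tray pose from the scene camera and top camera
from scipy.optimize import least_squares
res=[]
C=np.array([(107.5,62.5),(107.5,-62.5),(-107.5,-62.5),(-107.5,62.5)])
for n in ['top','scene']:
    K=KRt(n); im=viewer.read_camera(n); m=masks_of(n,'tray')
    if not m: print('no',n); continue
    g=m[0]['pixels'].astype(np.uint8); cs,_=cv2.findContours(g,0,2); h=cv2.convexHull(max(cs,key=cv2.contourArea)).reshape(-1,2)
    B=back(K,h.astype(float),.012)[:,:2].astype(np.float32)
    r=cv2.minAreaRect(B*1000); print(n,m[0]['conf'],r)
K=KRt('top'); im=viewer.read_camera('top'); cv2.imwrite('pics/t2.png',cv2.resize(im[220:345,90:270,::-1],None,fx=4,fy=4))
E
```

```text
{'tool_pos': array([0.5635, 0.0939, 0.0484]), 'tool_rot': array([-1.799741e+02,  1.420000e-02,  1.556870e+01]), 'force': array([ 0.1612,  0.6082, -1.8938]), 'wrist_torque': array([ 0.0365,  0.1534, -0.0329]), 'grip_width': np.float64(0.0117), 'grasp_force': np.float64(30.0052)}
top 0.85 ((482.6593933105469, 354.3706359863281), (95.38504791259766, 217.9423828125), 73.42316436767578)
scene 0.51 ((555.3402709960938, 6.222297668457031), (97.24625396728516, 153.16537475585938), 20.71537208557129)
```

View pics/t2.png

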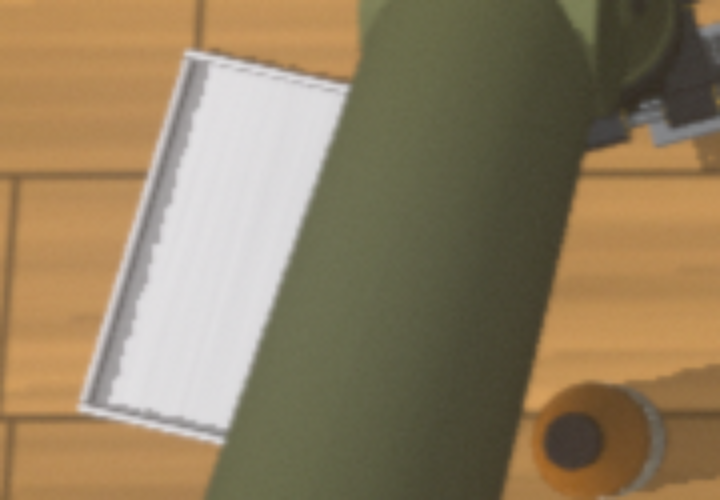

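Call:
{"name": "apply_moves", "arguments": {
  "moves": [
    [0,-0.0,-0.02,0,0,0,0],
    [0,0,-0.06,0,0,0,0],
    [0,0,-0.12,0,0,0,0],
    [0,0,-0.19,0,0,0,0],
    [0,0,-0.26,0,0,0,0],
    [0,0,-0.33,0,0,0,0],
    [0,0,-0.4,0,0,0,0],
    [0,0,-0.47,0,0,0,0],
    [0,0,-0.54,0,0,0,0],
    [0,0,-0.61,0,0,0,0],
    [0,0,-0.67,0,0,0,0],
    [0,0,-0.72,0,0,0,0],
    [0,0,-0.75,0,0,0,0],
    [0,0,-0.75,0,0,0,0]
  ]
}}

```text
time_s: 21.15
tool_pos: [0.5643, 0.0932, 0.1994]
tool_rot: [-180.0, -0.1, 15.5]
force: [0.7, -0.4, -2.2]
grip_width: 0.0118
grasp_force: 30.0
```

```bash
python3 - <<'E'
from h import *
o=env.get_obs(); print({k:np.round(o[k],4) for k in ['tool_pos','tool_rot','force','wrist_torque','grip_width','grasp_force']})
from scipy.optimize import least_squares
im=cv2.imread('pics/t0.png'); K=KRt('top')
hsv=cv2.cvtColor(im,cv2.COLOR_BGR2HSV); g=((hsv[:,:,1]<60)&(hsv[:,:,2]>90)).astype(np.uint8); g[:220]=0;g[345:]=0;g[:,:95]=0;g[:,200:]=0
cs,_=cv2.findContours(g,0,2); c=max(cs,key=cv2.contourArea); r=cv2.minAreaRect(c); b=cv2.boxPoints(r); print(b.tolist())
B=back(K,b,.014); print(B, 'centre',B.mean(0), np.linalg.norm(np.diff(B,axis=0),axis=1))
e=B[1]-B[0]; e2=B[2]-B[1]; L=e if np.linalg.norm(e)>np.linalg.norm(e2) else e2; ang=np.degrees(np.arctan2(L[1],L[0]))%180; print('ang',ang)
t=np.radians(ang); P=B.mean(0)[:2]+.0655*np.array([np.cos(t),np.sin(t)]); print(P)
go((*P,.20),ang-90)
E
```

```text
{'tool_pos': array([0.5643, 0.0932, 0.1994]), 'tool_rot': array([-1.799896e+02, -7.540000e-02,  1.551800e+01]), 'force': array([ 0.6605, -0.3756, -2.2379]), 'wrist_torque': array([0.0523, 0.2264, 0.0094]), 'grip_width': np.float64(0.0118), 'grasp_force': np.float64(30.0053)}
[[108.61357116699219, 322.4850769042969], [135.04344177246094, 228.51223754882812], [189.40000915527344, 243.80001831054688], [162.9701385498047, 337.7728576660156]]
[[0.38623554 0.41979855 0.014     ]
 [0.6037302  0.37443577 0.014     ]
 [0.56676342 0.2454305  0.014     ]
 [0.35149365 0.29523007 0.014     ]] centre [0.4770557  0.33372372 0.014     ] [0.22217494 0.13419725 0.22095491]
ang 168.2187357839932
[0.41293551 0.34709724]
shift [-0.3894 -1.4254 -0.0033] turn [ 4.000e-04 -9.000e-04 -7.296e-01]
```

Call:
{"name": "apply_moves", "arguments": {
  "moves": [
    [-0.01,-0.03,0,0,0,-0.02,0],
    [-0.03,-0.08,0,0,0,-0.06,0],
    [-0.05,-0.16,0,0,0,-0.11,0],
    [-0.07,-0.24,0,0,0,-0.16,0],
    [-0.09,-0.32,0,0,0,-0.21,0],
    [-0.11,-0.4,0,0,0,-0.26,0],
    [-0.13,-0.48,0,0,0,-0.31,0],
    [-0.15,-0.56,0,0,0,-0.36,0],
    [-0.17,-0.64,0,0,0,-0.41,0],
    [-0.2,-0.72,0,0,0,-0.46,0],
    [-0.22,-0.8,0,0,0,-0.51,0],
    [-0.25,-0.88,0,0,0,-0.56,0],
    [-0.27,-0.94,0,0,0,-0.61,0],
    [-0.28,-0.98,0,0,0,-0.66,0],
    [-0.29,-1,0,0,0,-0.7,0],
    [-0.29,-1,0,0,0,-0.72,0],
    [-0.29,-1,0,0,0,-0.722,0],
    [-0.29,-1,0,0,0,-0.722,0]
  ]
}}

```text
time_s: 22.95
tool_pos: [0.4543, 0.2701, 0.1984]
tool_rot: [-180.0, 0.0, 77.5]
force: [-0.0, 0.6, -2.1]
grip_width: 0.0118
grasp_force: 30.0
```

```bash
python3 - <<'E'
from h import *
o=env.get_obs(); print({k:np.round(o[k],4) for k in ['tool_pos','tool_rot','force','wrist_torque','grip_width','grasp_force']})
go((.413,.347,.20),77.5)
E
```

```text
{'tool_pos': array([0.4543, 0.2701, 0.1984]), 'tool_rot': array([-1.799979e+02,  1.710000e-02,  7.754190e+01]), 'force': array([-0.0175,  0.6096, -2.1228]), 'wrist_torque': array([-0.0721,  0.2189,  0.0331]), 'grip_width': np.float64(0.0118), 'grasp_force': np.float64(30.0051)}
shift [ 0.3309 -0.2848 -0.008 ] turn [-0.      0.0002  0.0005]
```

Lateral move, then down to about 25 mm above the floor.

Call:
{"name": "apply_moves", "arguments": {
  "moves": [
    [0.03,-0.03,0,0,0,0,0],
    [0.09,-0.08,0,0,0,0,0],
    [0.15,-0.13,0,0,0,0,0],
    [0.21,-0.18,0,0,0,0,0],
    [0.27,-0.23,0,0,0,0,0],
    [0.32,-0.27,0,0,0,0,0],
    [0.331,-0.285,0.03,0,0,0,0],
    [0.331,-0.285,0.1,0,0,0,0],
    [0.331,-0.285,0.18,0,0,0,0],
    [0.331,-0.285,0.26,0,0,0,0],
    [0.331,-0.285,0.34,0,0,0,0],
    [0.331,-0.285,0.42,0,0,0,0],
    [0.331,-0.285,0.5,0,0,0,0],
    [0.331,-0.285,0.58,0,0,0,0],
    [0.331,-0.285,0.65,0,0,0,0],
    [0.331,-0.285,0.7,0,0,0,0],
    [0.331,-0.285,0.73,0,0,0,0],
    [0.331,-0.285,0.74,0,0,0,0],
    [0.331,-0.285,0.74,0,0,0,0]
  ]
}}

```text
time_s: 24.85
tool_pos: [0.4132, 0.3474, 0.0507]
tool_rot: [180.0, -0.0, 77.6]
force: [-0.3, 0.3, -0.5]
grip_width: 0.0114
grasp_force: 30.0
```

```bash
python3 - <<'E'
from h import *
o=env.get_obs(); print({k:np.round(o[k],4) for k in ['tool_pos','tool_rot','force','wrist_torque']})
im=viewer.read_camera('scene'); cv2.imwrite('pics/s6.png',cv2.resize(im[280:430,410:620,::-1],None,fx=3.6,fy=3.6))
E
```

```text
{'tool_pos': array([0.4132, 0.3474, 0.0507]), 'tool_rot': array([ 1.799828e+02, -1.400000e-02,  7.756090e+01]), 'force': array([-0.2506,  0.2688, -0.4978]), 'wrist_torque': array([-0.0044,  0.2147,  0.0135])}
```

View pics/s6.png

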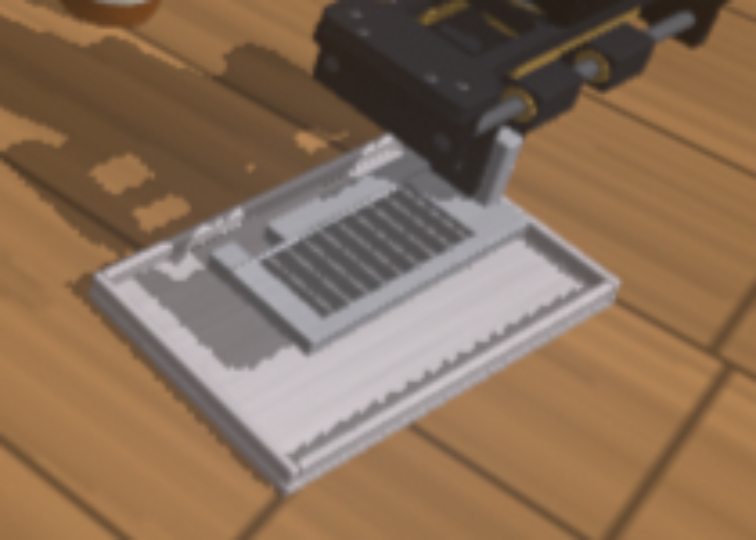

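The slider is held level over the tray with the whole plate inside its outline. I'll lower it slowly.

Call:
{"name": "apply_moves", "arguments": {
  "moves": [
    [0,0,0.02,0,0,0,0],
    [0,0,0.05,0,0,0,0],
    [0,0,0.08,0,0,0,0],
    [0,0,0.1,0,0,0,0],
    [0,0,0.115,0,0,0,0],
    [0,0,0.125,0,0,0,0],
    [0,0,0.132,0,0,0,0],
    [0,0,0.137,0,0,0,0],
    [0,0,0.14,0,0,0,0],
    [0,0,0.14,0,0,0,0]
  ]
}}

```text
time_s: 25.9
tool_pos: [0.413, 0.3474, 0.0226]
tool_rot: [180.0, -0.0, 77.6]
force: [-0.3, -0.5, -2.3]
grip_width: 0.0118
grasp_force: 30.0
```

Call:
{"name": "apply_moves", "arguments": {
  "moves": [
    [0,0,0.002,0,0,0,0],
    [0,0,0.004,0,0,0,0],
    [0,0,0.006,0,0,0,0],
    [0,0,0.006,0,0,0,0],
    [0,0,0.006,0,0,0,0]
  ]
}}

```text
time_s: 26.4
tool_pos: [0.4131, 0.3474, 0.0221]
tool_rot: [-180.0, -0.0, 77.6]
force: [-2.6, -1.8, 6.2]
grip_width: 0.0116
grasp_force: 30.0
```

Call:
{"name": "apply_moves", "arguments": {
  "moves": [
    [0,0,0,0,0,0,0],
    [0,0,0,0,0,0,0.2],
    [0,0,0,0,0,0,0.3],
    [0,0,0,0,0,0,0.3],
    [0,0,0,0,0,0,0.3],
    [0,0,-0.03,0,0,0,0.3],
    [0,0,-0.1,0,0,0,0.3],
    [0,0,-0.2,0,0,0,0.3],
    [0,0,-0.35,0,0,0,0.3],
    [0,0,-0.5,0,0,0,0.3],
    [0,0,-0.7,0,0,0,0.3],
    [0,0,-0.9,0,0,0,0.3],
    [0,0,-0.9,0,0,0,0.3]
  ]
}}

```text
time_s: 27.7
tool_pos: [0.4162, 0.3495, 0.2085]
tool_rot: [179.7, -0.6, 77.5]
force: [0.3, 0.2, 0.2]
grip_width: 0.0263
grasp_force: 0.0
```

```bash
python3 - <<'E'
from h import *
im=viewer.read_camera('scene'); cv2.imwrite('pics/s7.png',im[140:440,150:620,::-1].repeat(1,0))
cv2.imwrite('pics/s7.png',cv2.resize(im[150:440,160:620,::-1],None,fx=1.73,fy=1.73))
E
```

```text
(no output)
```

View pics/s7.png

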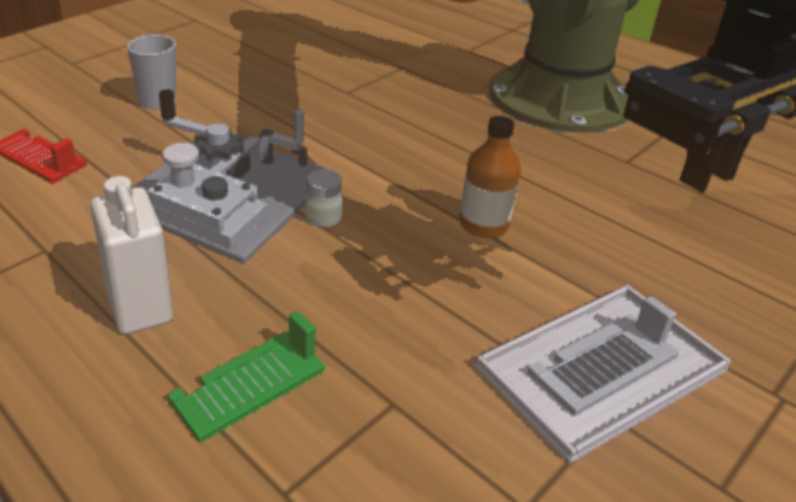

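The slider lies flat inside the tray (605,355). The pawl is off (pin at 300,130), the crank is back (168,105), and nothing else has moved. Handing in.

```bash
python3 -c "
from cell import env
print(env.sign_off())"
```

```text
the job is handed in; nothing more can be done
None
```

I handed the job in at about 28 s: the last picture shows the filter slider flat in the tray, the pawl off, the drum back at its stop, and the jerrycan, bottle, cup and jar undisturbed; no verdict came back.

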